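# Park the heel crate at the top of the loading ramp

## Robot

A 7-joint arm with a two-finger parallel gripper is mounted at the origin on the work surface. World frame = base frame: x ahead of the robot, y to its left, z up, the work surface at z = 0. Lengths are in m, angles in rad, forces in N, time in s.
With the tool pointing down it reaches from about 0.425 to 0.925 m from the base axis. Payload 6.8 kg.
Tool frame: the origin (TCP) lies on the mounting face of the last link; the fingertips stand 173 mm ahead of it and the grasp point (between the pads) lies 155 mm ahead of it; z points along the fingers, y is the line along which they close (so a half turn about z gives the same grasp; the last joint's range is limited). The gripper opens to 85 mm and grips with 20 to 120 N. Pads are 22 mm wide; open, the fingers measure 114 mm over their backs; the gripper's body (76 mm by 85 mm) begins 54 mm behind the grasp point. The pads swing forward as they close: fully open they stand 13 mm farther back than shut.
Start: joints at [-1.42, 0.477, 0.022, 1.555, -0.011, 1.109, -0.083], TCP at [0.173, 0.653, 0.405] pointing down, gripper open.
Joint ranges: [-2.96, 2.96], [-0.34, 2.1], [-1.41, 1.46], [0.24, 2.44], [-1.37, 4.51], [0.17, 1.92], [-2.96, 2.96]. Speed limits (rad/s): [2.39, 2.39, 3.14, 3.14, 3.14, 3.14, 3.14].

## Interface

Orientations are given as a rotation vector (axis times angle).
In Python, from bench import r gives the robot as it stands.
- The arm moves only by the tool arm_command, never from a script. Its argument "plan" is a list of rows, each an object of numbers: "claw": the closure, from 0 (fully open) to 1 (shut); "tx", "ty", "tz": the shift along the tool's x, y, z in m; "ax", "ay", "az": the turn, a rotation vector about the tool's x, y, z in degrees. A call has exactly 10 rows; each row shifts and turns the commanded pose from where the row before left it, along the tool's axes as they then stand; what a row does not reach is not made up. A row lasts 1/12 s, in which the tool goes at most 41.7 mm and 7.16 degrees, less where a joint would pass 70% of its speed; a pose out of reach is approached as far as the arm can. A call is refused whole if a number of a shift passes 0.0417 or a number of a turn 7.16, either way. A call with a gripper value outside its range is refused whole. The fingers move at their own pace and stop on an object; "squeeze" is the grip in N (left out, the last holds). Time passes only in rows, so rows that do not move let the fingers close, or fill a call up. It gives the time, the measured TCP pose, the force, the opening and the grip force at its end, in the units of the state.
- r.get_obs(): the state, without advancing time (a new reading comes with each control period).
- r.grab_frame(name): name is "scene" or "top"; returns the picture (480x640x3 uint8, red, green, blue); there is no depth.
- r.camera_model(name): a dict with "fx", "fy", "cx", "cy" (pixels), "position" and "orientation" of the camera in the world. Camera axes: x right, y up, looking along -z (the intrinsics and any distortion apply to the point x, -y, -z); pixel columns grow to the right and rows downward; lengths in m; the calibration is good to about 2 mm. A picture is of the moment at which its call begins. camera_model takes no time and is no camera call.
- r.hand_in(): hands the job in; it is judged then, once.
Trained networks look in the newest picture that a camera, given by its name, has taken for a name from the list of things; names that differ only in an ending like _2 or _b are one class to them, and where a whole thing is asked for, a point or a joint stands for the part that bears it (a point fixed in the world has none). Each returns a list of dicts, best first, with "confidence" (0 to 1); they miss things now and then, are a little off and sometimes report something else, mostly with a low value. They report only what shows in the picture. A call takes as long as a camera call. They do not tell look-alikes from the thing itself.
- r.boxes_of(target, camera): "location" ([x, y, z] in m, in the coordinates of the camera as it stood for that picture, good to about 4 mm: the middle of the surface that is visible of it).
- r.tip_of(target, camera): "location" ([x, y, z] in m, in the coordinates of the camera as it stood for that picture, good to about 4 mm: a listed point, or the origin of a listed thing).
The state is a dict: "clock": time; "joints": joint angles; "qvel": joint speeds; "tau": joint torques, N m; "tcp_pos": TCP position; "orientation": TCP orientation; "contact_force": force on the tool from outside, world axes, zero at the start; "moment": the same for the moment, N m; "grip_width": finger opening in m; "gripper_force": force on a finger pad.
Only numpy, scipy, OpenCV 4.12 (cv2) and the standard library are available. Lean on these libraries where they do the work, as an engineer would, in place of code of your own. Each camera call takes 0.05 s, during which the arm holds its last target. There are 200 camera calls.

## Task

In the shoe repair shop, two small grey crates stand side by side at the foot of a two-lane metal ramp. Push the deep crate (the taller one, full of black rubber heels) up the ramp, sliding it rather than lifting it, over the crest and on until its rear edge has dropped behind the lip and it sits flat in the sunken bay at the top. Keep it upright, leave the shallow crate where it stands, and let go.

Things in the scene. Friction and masses are not known exactly. Their poses are not given: they have to be found in the camera images.
- ramp: Fixed two-lane metal ramp. Origin on the table under it; x points uphill, y left across the lanes, z up. In mm: lane centres y = +49 and -49, each 92 wide between rails 15 high and 6 thick. Floor along x: level apron from -240 (open end) to -60 at z 6; 15 degree slope up to the crest at x 50, z 36; lip face (x 52) down to a level bay at z 24, ending at a stop wall at x 167, top at z 52.
- deep_crate: The crate to push: loose open grey plastic crate, 100 mm long (x), 80 wide (y), 42 high, holding black rubber heels fixed in it; 0.3 to 0.65 kg. Origin at the centre of its underside. Starts level on the apron of either lane, its x within 3 degrees of uphill, 50 to 75 mm of free apron behind its rear wall. Tips nose down by itself as its middle passes the crest.
- shallow_crate: Bystander to leave alone: the same grey crate but only 22 mm high, 100 mm by 80 mm, holding flat cork strips, on the apron of the other lane. Origin at the centre of its underside.
Things that resemble listed ones, but are neither listed nor needed, are in the scene too. Leave any blue or brown look-alike of the deep_crate alone.

How it is judged:
On the way:
1. the deep crate is on its way up, lying on the slope (x of deep_crate in the frame of ramp between -0.03 and 0.08 m and z of deep_crate in the frame of ramp above 0.01 m and contact force between deep_crate and ramp above 0.3 N), for 0.1 s.
At the end, for the whole second after the job is handed in: The deep crate is released, level (within 3.4 degrees) and at rest in the bay: underside at most 5 mm above the bay floor, centre 98 to 122 mm along the ramp's x and within 65 mm of its centre line; the shallow crate is within 20 mm of its start (x of deep_crate in the frame of ramp between 0.098 and 0.122 m and y of deep_crate in the frame of ramp between -0.065 and 0.065 m and z of deep_crate in the frame of ramp between 0.018 and 0.029 m and angle between deep_crate's own z axis and vertical below 0.06 rad and linear speed of deep_crate below 0.02 m/s and distance of shallow_crate from where it was at the start of the episode below 0.02 m); the robot touches nothing.
It fails at once if the deep crate is lifted off the ramp (underside's centre more than 55 mm above the table) (z of deep_crate in the frame of ramp above 0.055 m).
It fails at once if the deep crate is tipped by more than 35 degrees (angle between deep_crate's own z axis and vertical above 0.61 rad).
It fails at once if the shallow crate is moved by more than 20 mm (distance of shallow_crate from where it was at the start of the episode above 0.02 m).
It also fails if it takes over 38 s, if anything falls off the work surface, if the arm or the gripper's body presses on something with over 40 N, if the wrist force passes 120 N, or if a joint passes its speed limit or range.

## Working session

There is one attempt and no reset: what is moved stays moved. The work goes in short steps, Python scripts to look and compute and a tool call to move; the robot and the scene stay as the last step left them, time stands still between calls to the robot, and variables do not carry over. Pictures are saved under pics/ and viewed, at most 10 in all, crops included, and the job is handed in when it is done.

Besides the shell and the picture viewer there is one more tool, called after ">>>" in YAML: its name, and indented under it one key for each argument. arm_command: Moves the arm, as the interface text tells. Its arguments: {"type":"object","properties":{"plan":{"type":"array","items":{"type":"object","properties":{"claw":{"type":"number"},"tx":{"type":"number"},"ty":{"type":"number"},"tz":{"type":"number"},"ax":{"type":"number"},"ay":{"type":"number"},"az":{"type":"number"}}}},"squeeze":{"type":"number"}},"required":["plan"]}

```bash
mkdir -p pics; cat > h.py <<'E'
import numpy as np, cv2
from scipy.spatial.transform import Rotation as R
from bench import r
def cm(n):
    m=r.camera_model(n); o=np.array(m['orientation'],float)
    Rm=R.from_rotvec(o).as_matrix() if o.shape==(3,) else o
    return m,Rm,np.array(m['position'])
def w(n,p):
    m,Rm,t=cm(n); return Rm@np.array(p)+t
def px(n,P):
    m,Rm,t=cm(n); c=Rm.T@(np.array(P)-t); return (m['cx']+m['fx']*c[0]/-c[2], m['cy']-m['fy']*c[1]/-c[2])
def ray(n,u,v,z):
    m,Rm,t=cm(n); d=Rm@np.array([(u-m['cx'])/m['fx'],-(v-m['cy'])/m['fy'],-1]); return t+d*(z-t[2])/d[2]
E
python3 - <<'E'
from h import *
o=r.get_obs(); print({k:np.round(v,3) for k,v in o.items()})
for n in ('scene','top'):
    cv2.imwrite(f'pics/{n}0.png',r.grab_frame(n)[:,:,::-1]); print(r.camera_model(n))
    for t in ('ramp','deep_crate','shallow_crate'):
        for f in ('boxes_of','tip_of'):
            for d in getattr(r,f)(t,n):
                P=w(n,d['location']); print(n,t,f,round(d['confidence'],2),P.round(3),np.round(px(n,P)))
E
```

```text
{'clock': np.float64(0.0), 'joints': array([-1.42 ,  0.478,  0.022,  1.556, -0.012,  1.109, -0.083]), 'qvel': array([-0.001,  0.   ,  0.001,  0.   , -0.001,  0.   ,  0.   ]), 'tau': array([ 0.0000e+00, -5.9644e+01,  1.6080e+00, -2.8121e+01,  1.2000e-02,
        9.0000e-03,  0.0000e+00]), 'tcp_pos': array([0.173, 0.652, 0.404]), 'orientation': array([-4.050e-01, -3.115e+00,  3.000e-03]), 'contact_force': array([-0.157,  0.137, -0.108]), 'moment': array([0.009, 0.003, 0.011]), 'gripper_force': np.float64(0.0), 'grip_width': np.float64(0.085)}
{'fx': 503.619768562763, 'fy': 503.619768562763, 'cx': 318.2952923709855, 'cy': 233.66866836987103, 'position': array([ 1.11522375, -0.12196464,  0.58933323]), 'orientation': array([0.69976423, 0.68608968, 1.48051759])}
scene ramp boxes_of 0.75 [0.556 0.049 0.027] [427. 288.]
scene ramp tip_of 0.86 [0.533 0.021 0.003] [406. 288.]
scene deep_crate boxes_of 0.94 [ 0.321 -0.17   0.04 ] [295. 192.]
scene deep_crate boxes_of 0.91 [ 0.251 -0.315  0.036] [225. 173.]
scene deep_crate boxes_of 0.82 [ 0.577 -0.126  0.045] [315. 287.]
scene deep_crate boxes_
[... 636 characters left out ...]
31565, -1.57507295])}
top ramp boxes_of 0.75 [0.528 0.03  0.026] [247. 203.]
top ramp tip_of 0.79 [0.532 0.016 0.001] [255. 204.]
top deep_crate boxes_of 0.94 [ 0.566 -0.128  0.048] [328. 181.]
top deep_crate boxes_of 0.94 [ 0.217 -0.321  0.04 ] [436. 367.]
top deep_crate boxes_of 0.61 [ 0.294 -0.172  0.04 ] [353. 325.]
top deep_crate tip_of 0.97 [ 0.561 -0.124  0.005] [326. 188.]
top deep_crate tip_of 0.72 [ 0.218 -0.322 -0.002] [432. 364.]
top deep_crate tip_of 0.7 [ 0.71  -0.296 -0.001] [410. 117.]
top deep_crate tip_of 0.56 [ 0.291 -0.174 -0.001] [353. 326.]
top shallow_crate boxes_of 0.69 [ 0.462 -0.109  0.025] [318. 236.]
top shallow_crate tip_of 0.75 [ 0.462 -0.109  0.005] [318. 238.]
```

View pics/top0.png

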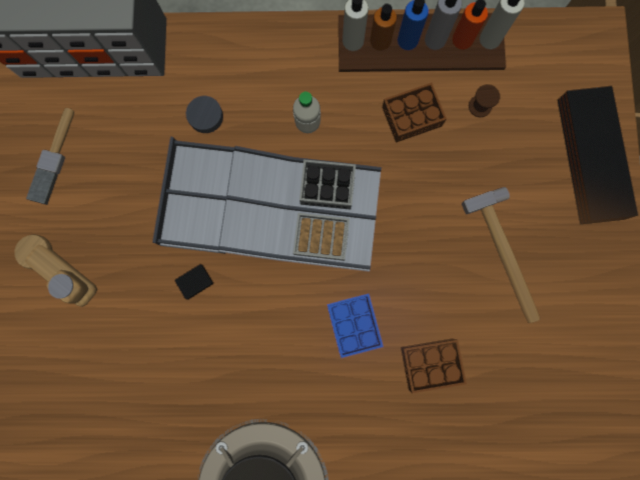

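View pics/scene0.png

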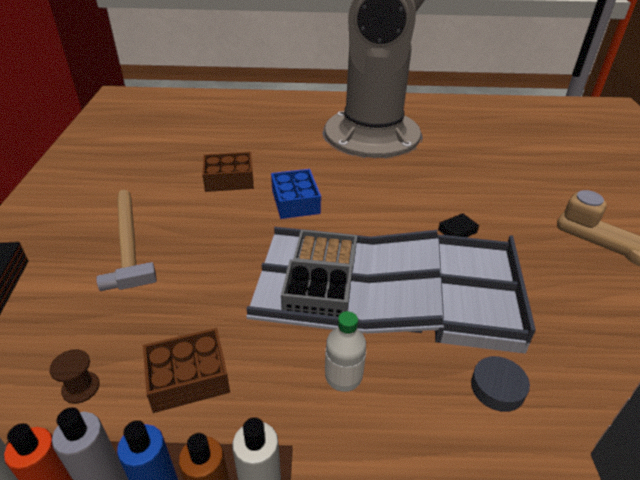

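The top view shows grey (328,184) on the ramp's far lane, holding black heels, blue at (353,325), and brown at (432,364) and (414,112). The grey one at (328,184) fits: it is grey, tall, has heels and stands beside the cork crate at (321,238). Uphill is to the left in the image. Next I fit the ramp and confirm in a crop.

```bash
cat > fit.py <<'E'
from h import *
from scipy.optimize import least_squares
obs=[('top',(.173,-.101,.052),(157,243)),('top',(.173,.101,.052),(171,140)),('top',(-.24,.101,.021),(381,166)),('top',(-.24,-.101,.021),(371,269)),
('scene',(.173,.101,.052),(516,237)),('scene',(.173,-.101,.052),(530,327)),('scene',(-.24,.101,.021),(273,231)),('scene',(-.24,-.101,.021),(250,318))]
obs=[(n,(P[0],(-P[1] if n=='top' else P[1])*s,P[2]),p) for s in [1] for n,P,p in obs]
def T(q,P): c,s=np.cos(q[2]),np.sin(q[2]); return np.array([q[0]+c*P[0]-s*P[1],q[1]+s*P[0]+c*P[1],P[2]])
# uphill=+y world, left = -x world (towards base): bottom of top image / top of scene image is +y ramp
f=lambda q:np.ravel([np.subtract(px(n,T(q,P)),p) for n,P,p in obs])
s=least_squares(f,[.53,.02,1.45],loss='soft_l1',f_scale=3); q=s.x
E
python3 - <<'E'
from fit import *
print(q.round(4),f(q).round(1))
o=r.get_obs(); print(R.from_rotvec(o['orientation']).as_matrix().round(3))
c,sn=np.cos(q[2]),np.sin(q[2])
def inv(P): d=np.array(P)-[q[0],q[1],0]; return np.array([c*d[0]+sn*d[1],-sn*d[0]+c*d[1],P[2]])
for P in ([.561,-.124,.005],[.563,-.123,.006],[.462,-.109,.005]): print(inv(P).round(3))
im=r.grab_frame('top')[:,:,::-1].copy()
L=[[(-.24,y,.006),(-.06,y,.006),(.05,y,.036)] for y in(.003,.095,-.003,-.095)]+[[(x,-.095,z),(x,.095,z)] for x,z in((-.24,.006),(-.06,.006),(.05,.036),(.167,.052))]
x0=inv([.562,-.1235,.005]); 
L+=[[(x0[0]+a,x0[1]+b,.048) for a,b in((-.05,-.04),(.05,-.04),(.05,.04),(-.05,.04),(-.05,-.04))]]
S=4;big=cv2.resize(im[120:280,150:390],None,fx=3.3,fy=3.3,interpolation=cv2.INTER_CUBIC)
for l in L:
    p=np.array([px('top',T(q,P)) for P in l]); p=((p-[150,120])*3.3+1.6).round().astype(int)
    cv2.polylines(big,[p],False,(0,255,0),1)
cv2.imwrite('pics/ov.png',big)
E
```

```text
[0.5307 0.018  1.4531] [-4.8 -1.6 -2.3 -1.8 -0.3 -1.  -0.3 -1.9 -5.9 -1.8  3.2 -0.3 -1.4 -5.
 -6.  -9.4]
[[-0.967  0.256 -0.   ]
 [ 0.256  0.967  0.   ]
 [ 0.     0.    -1.   ]]
[-0.137 -0.047  0.005]
[-0.136 -0.049  0.006]
[-0.134  0.053  0.005]
```

View pics/ov.png

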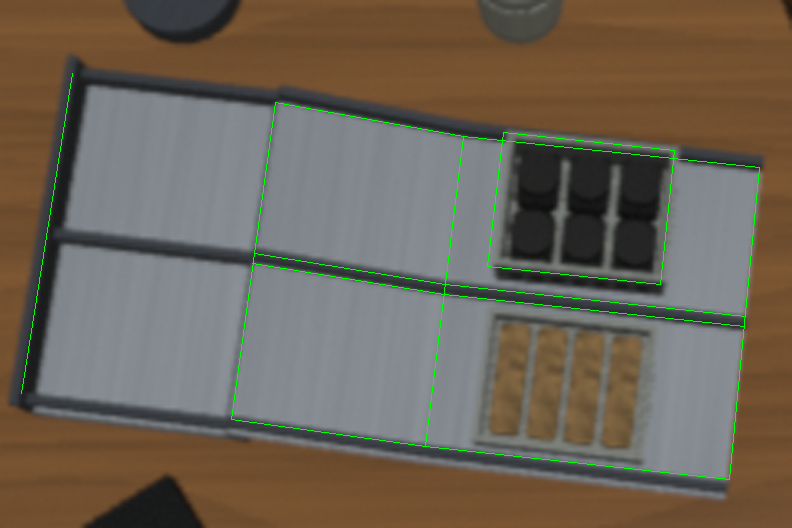

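The crop confirms that grey (590,205 in the crop) is the deep crate with black heels, on lane y≈-0.048 with its rear wall at ramp x≈-0.187. I swing the arm around now.

>>> arm_command:
  plan:
    - {"claw": 0.5, "tx": -0.039, "ty": -0.003, "az": 3.5}
    - {"claw": 0.5, "tx": -0.039, "ty": -0.003, "az": 3.5}
    - {"claw": 0.5, "tx": -0.039, "ty": -0.003, "az": 3.5}
    - {"claw": 0.5, "tx": -0.039, "ty": -0.003, "az": 3.5}
    - {"claw": 0.5, "tx": -0.039, "ty": -0.003, "az": 3.5}
    - {"claw": 0.5, "tx": -0.039, "ty": -0.003, "az": 3.5}
    - {"claw": 0.5, "tx": -0.039, "ty": -0.003, "az": 3.5}
    - {"claw": 0.5, "tx": -0.039, "ty": -0.003, "az": 3.5}
    - {"claw": 0.5, "tx": -0.039, "ty": -0.003, "az": 3.5}
    - {"claw": 0.5, "tx": -0.039, "ty": -0.003, "az": 3.5}

```text
invalid input at $.plan[0]: expected keys claw, tx, ty, tz, ax, ay, az
```

>>> arm_command:
  plan:
    - {"claw": 0.5, "tx": -0.039, "ty": -0.003, "az": 3.5}
    - {"claw": 0.5, "tx": -0.039, "ty": -0.003, "az": 3.5}
    - {"claw": 0.5, "tx": -0.039, "ty": -0.003, "az": 3.5}
    - {"claw": 0.5, "tx": -0.039, "ty": -0.003, "az": 3.5}
    - {"claw": 0.5, "tx": -0.039, "ty": -0.003, "az": 3.5}
    - {"claw": 0.5, "tx": -0.039, "ty": -0.003, "az": 3.5}
    - {"claw": 0.5, "tx": -0.039, "ty": -0.003, "az": 3.5}
    - {"claw": 0.5, "tx": -0.039, "ty": -0.003, "az": 3.5}
    - {"claw": 0.5, "tx": -0.039, "ty": -0.003, "az": 3.5}
    - {"claw": 0.5, "tx": -0.039, "ty": -0.003, "az": 3.5}

```text
invalid input at $.plan[0]: expected keys claw, tx, ty, tz, ax, ay, az
```

```bash
cat > st.py <<'E'
from fit import *
import sys
tgt=[float(a) for a in sys.argv[1:4]] # ramp x,y of TCP axis, world z of TIP
o=r.get_obs(); M=R.from_rotvec(o['orientation']).as_matrix()
tip=o['tcp_pos']+M@[0,0,.173]; d=tip-[q[0],q[1],0]; c,s=np.cos(q[2]),np.sin(q[2])
print('t',o['clock'],'tip ramp',np.round([c*d[0]+s*d[1],-s*d[0]+c*d[1],tip[2]],4),'F',o['contact_force'].round(1),'open',o['grip_width'],'j',o['joints'].round(2))
W=np.array([[-c,s,0],[-s,-c,0],[0,0,-1]]); W=np.array([[-c,s,0],[-s,-c,0],[0,0,-1]])
W[:,1]=np.cross(W[:,2],W[:,0])
print('turn deg (tool)',np.degrees(R.from_matrix(M.T@W).as_rotvec()).round(2))
G=T(q,tgt); print('shift now axes',(M.T@(G-tip)).round(4),'final axes',(W.T@(G-tip)).round(4))
E
python3 st.py -.216 -.048 .02
```

```text
t 0.75 tip ramp [0.5882 0.43   0.2317] F [-0.3  0.1 -0. ] open 0.08561191041606472 j [-1.42  0.48  0.02  1.56 -0.01  1.11 -0.08]
turn deg (tool) [  0.     0.   -98.09]
shift now axes [-0.5864 -0.7289  0.2117] final axes [ 0.8042 -0.478   0.2117]
```

>>> arm_command:
  plan:
    - {"claw": 0.5, "tx": -0.039, "ty": -0.003, "tz": 0, "ax": 0, "ay": 0, "az": 3.5}
    - {"claw": 0.5, "tx": -0.039, "ty": -0.003, "tz": 0, "ax": 0, "ay": 0, "az": 3.5}
    - {"claw": 0.5, "tx": -0.039, "ty": -0.003, "tz": 0, "ax": 0, "ay": 0, "az": 3.5}
    - {"claw": 0.5, "tx": -0.039, "ty": -0.003, "tz": 0, "ax": 0, "ay": 0, "az": 3.5}
    - {"claw": 0.5, "tx": -0.039, "ty": -0.003, "tz": 0, "ax": 0, "ay": 0, "az": 3.5}
    - {"claw": 0.5, "tx": -0.039, "ty": -0.003, "tz": 0, "ax": 0, "ay": 0, "az": 3.5}
    - {"claw": 0.5, "tx": -0.039, "ty": -0.003, "tz": 0, "ax": 0, "ay": 0, "az": 3.5}
    - {"claw": 0.5, "tx": -0.039, "ty": -0.003, "tz": 0, "ax": 0, "ay": 0, "az": 3.5}
    - {"claw": 0.5, "tx": -0.039, "ty": -0.003, "tz": 0, "ax": 0, "ay": 0, "az": 3.5}
    - {"claw": 0.5, "tx": -0.039, "ty": -0.003, "tz": 0, "ax": 0, "ay": 0, "az": 3.5}

```text
clock: 1.58
tcp_pos: [0.4897, 0.4304, 0.4048]
orientation: [1.328, 2.847, 0.001]
contact_force: [0.0, 0.1, 1.1]
grip_width: 0.0425
gripper_force: 0.0
```

>>> arm_command:
  plan:
    - {"claw": 0.5, "tx": -0.039, "ty": -0.003, "tz": 0, "ax": 0, "ay": 0, "az": 3.5}
    - {"claw": 0.5, "tx": -0.039, "ty": -0.003, "tz": 0, "ax": 0, "ay": 0, "az": 3.5}
    - {"claw": 0.5, "tx": -0.039, "ty": -0.003, "tz": 0, "ax": 0, "ay": 0, "az": 3.5}
    - {"claw": 0.5, "tx": -0.039, "ty": -0.003, "tz": 0, "ax": 0, "ay": 0, "az": 3.5}
    - {"claw": 0.5, "tx": -0.039, "ty": -0.003, "tz": 0, "ax": 0, "ay": 0, "az": 3.5}
    - {"claw": 0.5, "tx": -0.039, "ty": -0.003, "tz": 0, "ax": 0, "ay": 0, "az": 3.5}
    - {"claw": 0.5, "tx": -0.039, "ty": -0.003, "tz": 0, "ax": 0, "ay": 0, "az": 3.5}
    - {"claw": 0.5, "tx": -0.039, "ty": -0.003, "tz": 0, "ax": 0, "ay": 0, "az": 3.5}
    - {"claw": 0.5, "tx": -0.039, "ty": -0.003, "tz": 0, "ax": 0, "ay": 0, "az": 3.5}
    - {"claw": 0.5, "tx": -0.039, "ty": -0.003, "tz": 0, "ax": 0, "ay": 0, "az": 3.5}

```text
clock: 2.42
tcp_pos: [0.6205, 0.068, 0.4049]
orientation: [2.122, 2.316, 0.001]
contact_force: [0.3, -0.7, -0.3]
grip_width: 0.0426
gripper_force: 0.0
```

```bash
sed -i 's/W=np.array.*$/W=np.array([[c,s,0],[s,-c,0],[0,0,-1.]])/; /W\[:,1\]/d' st.py
python3 st.py -.216 -.048 .02
```

```text
t 2.4167 tip ramp [ 0.0603 -0.0834  0.2319] F [ 0.3 -0.7 -0.3] open 0.04258721589390578 j [-0.56  0.42  0.47  1.71 -0.21  1.06  0.07]
turn deg (tool) [ 4.000e-02 -1.000e-02  1.175e+01]
shift now axes [-0.2633 -0.0911  0.2118] final axes [-0.2763 -0.0354  0.2119]
```

>>> arm_command:
  plan:
    - {"claw": 0.5, "tx": 0, "ty": 0, "tz": 0, "ax": 0, "ay": 0, "az": 5.9}
    - {"claw": 0.5, "tx": 0, "ty": 0, "tz": 0, "ax": 0, "ay": 0, "az": 5.9}
    - {"claw": 0.5, "tx": -0.0345, "ty": -0.0044, "tz": 0, "ax": 0, "ay": 0, "az": 0}
    - {"claw": 0.5, "tx": -0.0345, "ty": -0.0044, "tz": 0, "ax": 0, "ay": 0, "az": 0}
    - {"claw": 0.5, "tx": -0.0345, "ty": -0.0044, "tz": 0, "ax": 0, "ay": 0, "az": 0}
    - {"claw": 0.5, "tx": -0.0345, "ty": -0.0044, "tz": 0, "ax": 0, "ay": 0, "az": 0}
    - {"claw": 0.5, "tx": -0.0345, "ty": -0.0044, "tz": 0, "ax": 0, "ay": 0, "az": 0}
    - {"claw": 0.5, "tx": -0.0345, "ty": -0.0044, "tz": 0, "ax": 0, "ay": 0, "az": 0}
    - {"claw": 0.5, "tx": -0.0345, "ty": -0.0044, "tz": 0, "ax": 0, "ay": 0, "az": 0}
    - {"claw": 0.5, "tx": -0.0345, "ty": -0.0044, "tz": 0, "ax": 0, "ay": 0, "az": 0}

```text
clock: 3.25
tcp_pos: [0.5528, -0.2017, 0.405]
orientation: [2.346, 2.089, 0.001]
contact_force: [1.4, 0.8, -0.3]
grip_width: 0.0427
gripper_force: 0.0
```

>>> arm_command:
  plan:
    - {"claw": 0.5, "tx": 0, "ty": 0, "tz": 0.025, "ax": 0, "ay": 0, "az": 0}
    - {"claw": 0.5, "tx": 0, "ty": 0, "tz": 0.025, "ax": 0, "ay": 0, "az": 0}
    - {"claw": 0.5, "tx": 0, "ty": 0, "tz": 0.025, "ax": 0, "ay": 0, "az": 0}
    - {"claw": 0.5, "tx": 0, "ty": 0, "tz": 0.025, "ax": 0, "ay": 0, "az": 0}
    - {"claw": 0.5, "tx": 0, "ty": 0, "tz": 0.025, "ax": 0, "ay": 0, "az": 0}
    - {"claw": 0.5, "tx": 0, "ty": 0, "tz": 0, "ax": 0, "ay": 0, "az": 0}
    - {"claw": 0.5, "tx": 0, "ty": 0, "tz": 0, "ax": 0, "ay": 0, "az": 0}
    - {"claw": 0.5, "tx": 0, "ty": 0, "tz": 0, "ax": 0, "ay": 0, "az": 0}
    - {"claw": 0.5, "tx": 0, "ty": 0, "tz": 0, "ax": 0, "ay": 0, "az": 0}
    - {"claw": 0.5, "tx": 0, "ty": 0, "tz": 0, "ax": 0, "ay": 0, "az": 0}

```text
clock: 4.08
tcp_pos: [0.554, -0.2005, 0.2814]
orientation: [2.344, 2.088, 0.003]
contact_force: [0.3, -0.3, 0.8]
grip_width: 0.043
gripper_force: 0.0
```

```bash
python3 st.py -.216 -.048 .018; python3 - <<'E'
from h import *
cv2.imwrite('pics/s1.png',cv2.resize(r.grab_frame('scene')[120:360,180:500,::-1],None,fx=2,fy=2))
E
```

```text
t 4.0833 tip ramp [-0.2142 -0.0492  0.1084] F [ 0.3 -0.3  0.8] open 0.043018728472664844 j [-0.14  0.53  0.51  1.9  -0.35  0.8   0.44]
turn deg (tool) [0.16 0.01 0.12]
shift now axes [-0.0018 -0.0015  0.0904] final axes [-0.0018 -0.0012  0.0904]
```

View pics/s1.png

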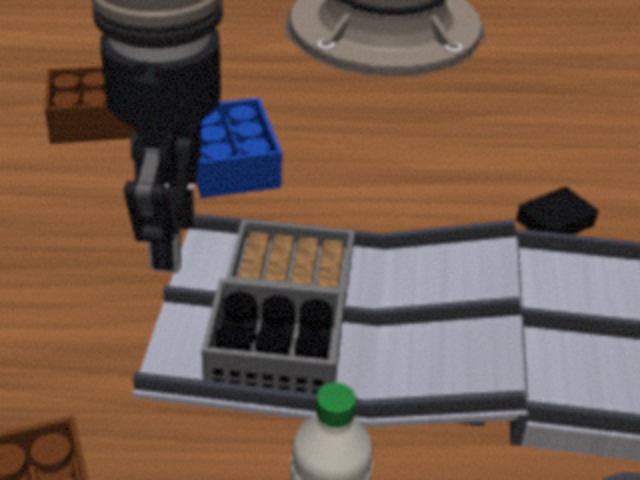

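The picture shows the fingers at (163,265), high above the free apron behind the deep crate (270,330). I go down and push.

>>> arm_command:
  plan:
    - {"claw": 0.5, "tx": -0.002, "ty": -0.001, "tz": 0.02, "ax": 0, "ay": 0, "az": 0}
    - {"claw": 0.5, "tx": 0, "ty": 0, "tz": 0.02, "ax": 0, "ay": 0, "az": 0}
    - {"claw": 0.5, "tx": 0, "ty": 0, "tz": 0.02, "ax": 0, "ay": 0, "az": 0}
    - {"claw": 0.5, "tx": 0, "ty": 0, "tz": 0.015, "ax": 0, "ay": 0, "az": 0}
    - {"claw": 0.5, "tx": 0, "ty": 0, "tz": 0.01, "ax": 0, "ay": 0, "az": 0}
    - {"claw": 0.5, "tx": 0, "ty": 0, "tz": 0.005, "ax": 0, "ay": 0, "az": 0}
    - {"claw": 0.5, "tx": 0, "ty": 0, "tz": 0, "ax": 0, "ay": 0, "az": 0}
    - {"claw": 0.5, "tx": 0.005, "ty": 0, "tz": 0, "ax": 0, "ay": 0, "az": 0}
    - {"claw": 0.5, "tx": 0.005, "ty": 0, "tz": 0, "ax": 0, "ay": 0, "az": 0}
    - {"claw": 0.5, "tx": 0.005, "ty": 0, "tz": 0, "ax": 0, "ay": 0, "az": 0}

```text
clock: 4.97
tcp_pos: [0.5544, -0.1867, 0.1906]
orientation: [2.345, 2.089, 0.002]
contact_force: [-0.4, 0.3, -0.2]
grip_width: 0.0426
gripper_force: 0.0
```

>>> arm_command:
  plan:
    - {"claw": 0.5, "tx": 0.005, "ty": 0, "tz": 0, "ax": 0, "ay": 0, "az": 0}
    - {"claw": 0.5, "tx": 0.006, "ty": 0, "tz": 0, "ax": 0, "ay": 0, "az": 0}
    - {"claw": 0.5, "tx": 0.007, "ty": 0, "tz": 0, "ax": 0, "ay": 0, "az": 0}
    - {"claw": 0.5, "tx": 0.008, "ty": 0, "tz": 0, "ax": 0, "ay": 0, "az": 0}
    - {"claw": 0.5, "tx": 0.008, "ty": 0, "tz": 0, "ax": 0, "ay": 0, "az": 0}
    - {"claw": 0.5, "tx": 0.008, "ty": 0, "tz": 0, "ax": 0, "ay": 0, "az": 0}
    - {"claw": 0.5, "tx": 0.008, "ty": 0, "tz": 0, "ax": 0, "ay": 0, "az": 0}
    - {"claw": 0.5, "tx": 0.008, "ty": 0, "tz": 0, "ax": 0, "ay": 0, "az": 0}
    - {"claw": 0.5, "tx": 0.008, "ty": 0, "tz": 0, "ax": 0, "ay": 0, "az": 0}
    - {"claw": 0.5, "tx": 0.008, "ty": 0, "tz": 0, "ax": 0, "ay": 0, "az": 0}

```text
clock: 5.8
tcp_pos: [0.5625, -0.114, 0.1901]
orientation: [2.346, 2.087, -0.0]
contact_force: [-0.9, -5.4, 1.9]
grip_width: 0.0426
gripper_force: 2.4
```

```bash
python3 st.py -.07 -.048 .018; python3 - <<'E'
from h import *
cv2.imwrite('pics/s2.png',cv2.resize(r.grab_frame('scene')[120:360,180:500,::-1],None,fx=2,fy=2))
E
```

```text
t 5.8 tip ramp [-0.1276 -0.0472  0.0171] F [-0.9 -5.4  1.9] open 0.04260895115037205 j [-0.24  0.64  0.43  1.97 -0.45  0.62  0.37]
turn deg (tool) [0.06 0.07 0.04]
shift now axes [ 0.0576  0.0008 -0.001 ] final axes [ 0.0576  0.0008 -0.0009]
```

View pics/s2.png

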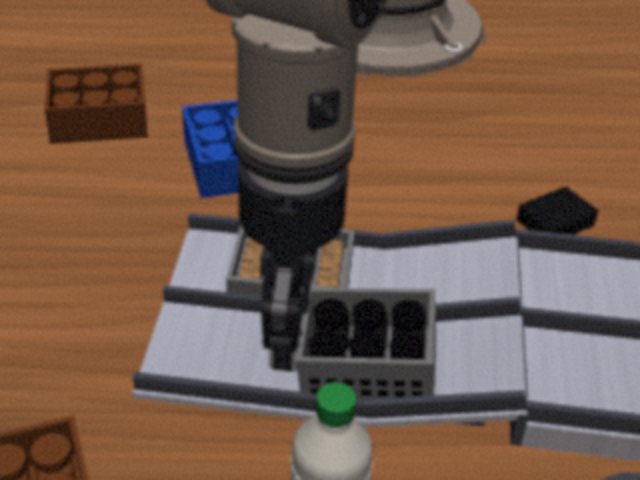

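The crate has slid straight to (367,340) with the fingers against its rear wall, and the shallow crate has not moved. I continue up the slope.

>>> arm_command:
  plan:
    - {"claw": 0.5, "tx": 0.008, "ty": 0, "tz": 0, "ax": 0, "ay": 0, "az": 0}
    - {"claw": 0.5, "tx": 0.008, "ty": 0, "tz": 0, "ax": 0, "ay": 0, "az": 0}
    - {"claw": 0.5, "tx": 0.008, "ty": 0, "tz": 0, "ax": 0, "ay": 0, "az": 0}
    - {"claw": 0.5, "tx": 0.008, "ty": 0, "tz": 0, "ax": 0, "ay": 0, "az": 0}
    - {"claw": 0.5, "tx": 0.008, "ty": 0, "tz": 0, "ax": 0, "ay": 0, "az": 0}
    - {"claw": 0.5, "tx": 0.008, "ty": 0, "tz": -0.001, "ax": 0, "ay": 0, "az": 0}
    - {"claw": 0.5, "tx": 0.008, "ty": 0, "tz": -0.0022, "ax": 0, "ay": 0, "az": 0}
    - {"claw": 0.5, "tx": 0.008, "ty": 0, "tz": -0.0022, "ax": 0, "ay": 0, "az": 0}
    - {"claw": 0.5, "tx": 0.008, "ty": 0, "tz": -0.0022, "ax": 0, "ay": 0, "az": 0}
    - {"claw": 0.5, "tx": 0.008, "ty": 0, "tz": -0.0022, "ax": 0, "ay": 0, "az": 0}

```text
clock: 6.68
tcp_pos: [0.5717, -0.0335, 0.1998]
orientation: [2.346, 2.089, -0.0]
contact_force: [-0.3, -3.0, -1.1]
grip_width: 0.0428
gripper_force: 1.8
```

```bash
python3 st.py .047 -.048 .048
```

```text
t 6.6833 tip ramp [-0.0463 -0.0468  0.0268] F [-0.3 -3.  -1.1] open 0.04276189719787428 j [-0.39  0.63  0.45  1.97 -0.45  0.64  0.23]
turn deg (tool) [0.   0.   0.11]
shift now axes [ 0.0933  0.0014 -0.0212] final axes [ 0.0933  0.0012 -0.0212]
```

>>> arm_command:
  plan:
    - {"claw": 0.5, "tx": 0.007, "ty": 0, "tz": -0.0015, "ax": 0, "ay": 0, "az": 0}
    - {"claw": 0.5, "tx": 0.007, "ty": 0, "tz": -0.0015, "ax": 0, "ay": 0, "az": 0}
    - {"claw": 0.5, "tx": 0.007, "ty": 0, "tz": -0.0015, "ax": 0, "ay": 0, "az": 0}
    - {"claw": 0.5, "tx": 0.006, "ty": 0, "tz": -0.0015, "ax": 0, "ay": 0, "az": 0}
    - {"claw": 0.5, "tx": 0.006, "ty": 0, "tz": -0.0015, "ax": 0, "ay": 0, "az": 0}
    - {"claw": 0.5, "tx": 0.006, "ty": 0, "tz": -0.0015, "ax": 0, "ay": 0, "az": 0}
    - {"claw": 0.5, "tx": 0.006, "ty": 0, "tz": -0.0015, "ax": 0, "ay": 0, "az": 0}
    - {"claw": 0.5, "tx": 0.006, "ty": 0, "tz": -0.0015, "ax": 0, "ay": 0, "az": 0}
    - {"claw": 0.5, "tx": 0.006, "ty": 0, "tz": -0.0015, "ax": 0, "ay": 0, "az": 0}
    - {"claw": 0.5, "tx": 0.006, "ty": 0, "tz": -0.0015, "ax": 0, "ay": 0, "az": 0}

```text
clock: 7.52
tcp_pos: [0.579, 0.0292, 0.2148]
orientation: [-2.346, -2.089, -0.001]
contact_force: [0.3, 0.2, 0.1]
grip_width: 0.0426
gripper_force: 0.5
```

```bash
python3 st.py .047 -.048 .045; python3 - <<'E'
from h import *
cv2.imwrite('pics/s3.png',cv2.resize(r.grab_frame('scene')[140:380,260:580,::-1],None,fx=2,fy=2))
E
```

```text
t 7.5167 tip ramp [ 0.017  -0.0467  0.0418] F [0.3 0.2 0.1] open 0.04256830087318595 j [-0.51  0.62  0.47  1.95 -0.44  0.68  0.12]
turn deg (tool) [ 0.   -0.05  0.1 ]
shift now axes [ 0.03    0.0014 -0.0032] final axes [ 0.03    0.0013 -0.0032]
```

View pics/s3.png

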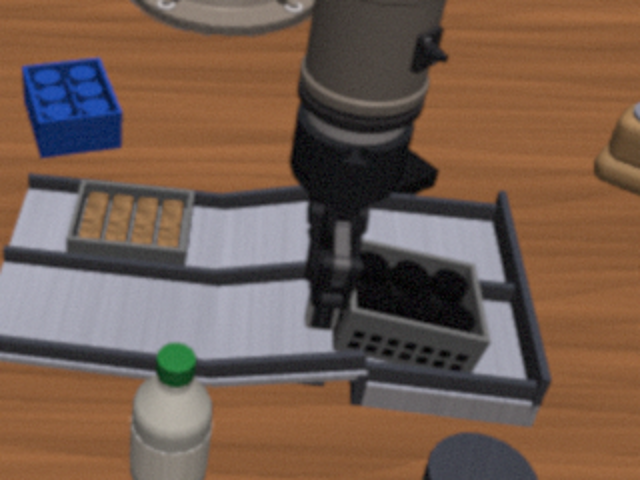

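The crate has tipped nose-down over the crest at (415,305), with its rear still on the lip. I push the rest slowly.

>>> arm_command:
  plan:
    - {"claw": 0.5, "tx": 0.005, "ty": 0, "tz": -0.001, "ax": 0, "ay": 0, "az": 0}
    - {"claw": 0.5, "tx": 0.005, "ty": 0, "tz": -0.001, "ax": 0, "ay": 0, "az": 0}
    - {"claw": 0.5, "tx": 0.005, "ty": 0, "tz": -0.001, "ax": 0, "ay": 0, "az": 0}
    - {"claw": 0.5, "tx": 0.004, "ty": 0, "tz": 0, "ax": 0, "ay": 0, "az": 0}
    - {"claw": 0.5, "tx": 0.004, "ty": 0, "tz": 0, "ax": 0, "ay": 0, "az": 0}
    - {"claw": 0.5, "tx": 0.003, "ty": 0, "tz": 0, "ax": 0, "ay": 0, "az": 0}
    - {"claw": 0.5, "tx": 0.003, "ty": 0, "tz": 0, "ax": 0, "ay": 0, "az": 0}
    - {"claw": 0.5, "tx": 0.002, "ty": 0, "tz": 0, "ax": 0, "ay": 0, "az": 0}
    - {"claw": 0.5, "tx": 0, "ty": 0, "tz": 0, "ax": 0, "ay": 0, "az": 0}
    - {"claw": 0.5, "tx": 0, "ty": 0, "tz": 0, "ax": 0, "ay": 0, "az": 0}

```text
clock: 8.4
tcp_pos: [0.5826, 0.0596, 0.2176]
orientation: [-2.346, -2.089, -0.001]
contact_force: [0.9, -0.3, -0.3]
grip_width: 0.0427
gripper_force: 0.0
```

```bash
python3 st.py .047 -.048 .045; python3 - <<'E'
from h import *
cv2.imwrite('pics/s4.png',cv2.resize(r.grab_frame('scene')[140:380,260:580,::-1],None,fx=2,fy=2))
E
```

```text
t 8.4 tip ramp [ 0.0475 -0.0467  0.0446] F [ 0.9 -0.3 -0.3] open 0.042661759281053424 j [-0.57  0.62  0.48  1.94 -0.44  0.69  0.06]
turn deg (tool) [ 0.01 -0.03  0.13]
shift now axes [-0.0005  0.0013 -0.0004] final axes [-0.0005  0.0013 -0.0004]
```

View pics/s4.png

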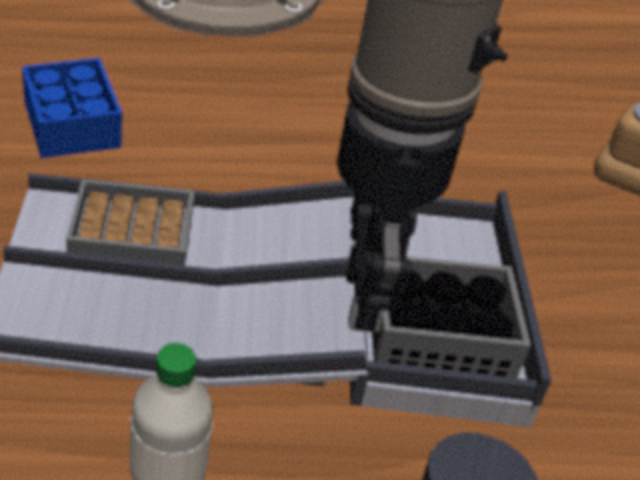

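The crate now looks level in the bay at (455,320). I back off, lift, and check.

>>> arm_command:
  plan:
    - {"claw": 0.5, "tx": -0.01, "ty": 0, "tz": -0.003, "ax": 0, "ay": 0, "az": 0}
    - {"claw": 0.5, "tx": -0.015, "ty": 0, "tz": -0.003, "ax": 0, "ay": 0, "az": 0}
    - {"claw": 0.5, "tx": -0.02, "ty": 0, "tz": -0.005, "ax": 0, "ay": 0, "az": 0}
    - {"claw": 0.5, "tx": -0.02, "ty": 0, "tz": -0.02, "ax": 0, "ay": 0, "az": 0}
    - {"claw": 0.5, "tx": 0, "ty": 0, "tz": -0.03, "ax": 0, "ay": 0, "az": 0}
    - {"claw": 0.5, "tx": 0, "ty": 0, "tz": -0.03, "ax": 0, "ay": 0, "az": 0}
    - {"claw": 0.5, "tx": 0, "ty": 0, "tz": -0.03, "ax": 0, "ay": 0, "az": 0}
    - {"claw": 0.5, "tx": 0, "ty": 0, "tz": -0.02, "ax": 0, "ay": 0, "az": 0}
    - {"claw": 0.5, "tx": 0, "ty": 0, "tz": 0, "ax": 0, "ay": 0, "az": 0}
    - {"claw": 0.5, "tx": 0, "ty": 0, "tz": 0, "ax": 0, "ay": 0, "az": 0}

```text
clock: 9.28
tcp_pos: [0.5749, -0.0072, 0.3599]
orientation: [2.347, 2.086, 0.004]
contact_force: [-0.5, 0.0, -0.6]
grip_width: 0.0425
gripper_force: 0.0
```

```bash
python3 - <<'E'
from fit import *
c,s_=np.cos(q[2]),np.sin(q[2])
for n in('scene','top'):
    im=r.grab_frame(n)
    if n=='scene': cv2.imwrite('pics/s5.png',cv2.resize(im[140:380,260:580,::-1],None,fx=2.5,fy=2.5))
    for t in('deep_crate','shallow_crate'):
        for d in r.tip_of(t,n):
            P=w(n,d['location']); e=P-[q[0],q[1],0]; print(n,t,round(d['confidence'],2),'ramp',np.round([c*e[0]+s_*e[1],-s_*e[0]+c*e[1],P[2]],3))
E
```

```text
scene deep_crate 0.89 ramp [ 0.111 -0.049  0.023]
scene deep_crate 0.69 ramp [-0.213  0.208  0.003]
scene deep_crate 0.68 ramp [-0.368  0.268 -0.003]
scene deep_crate 0.6 ramp [-0.289 -0.213  0.001]
scene shallow_crate 0.64 ramp [-0.137  0.053  0.008]
top deep_crate 0.82 ramp [-0.373  0.269 -0.001]
top deep_crate 0.66 ramp [-0.221  0.216  0.   ]
top deep_crate 0.65 ramp [ 0.106 -0.05   0.023]
top deep_crate 0.59 ramp [-0.295 -0.219 -0.002]
top shallow_crate 0.82 ramp [-0.135  0.052  0.006]
```

View pics/s5.png

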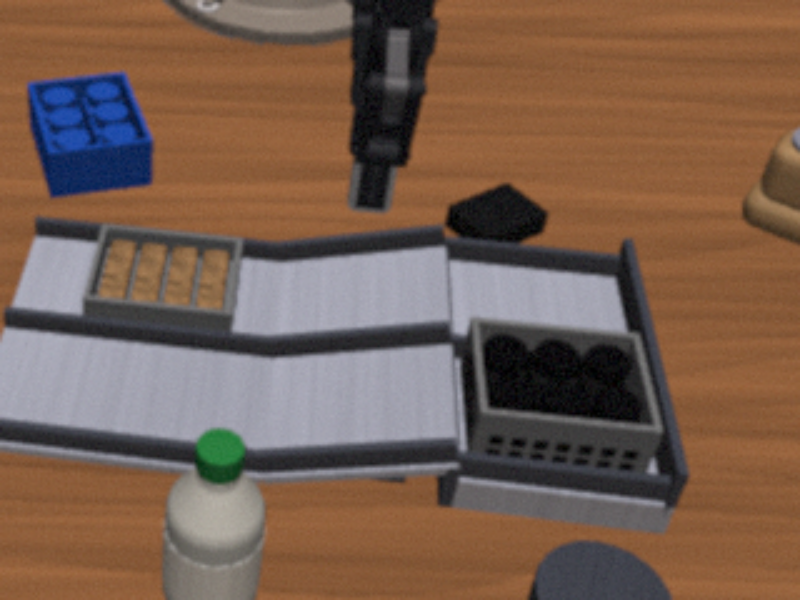

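The crate sits flat in the bay at (565,395), behind the lip at (460,400), at ramp x≈0.108 and z≈0.023. The gripper is clear and the shallow crate has not moved.

```bash
python3 -c "from bench import r; print(r.hand_in())"
```

```text
the job is handed in; nothing more can be done
None
```

The deep crate was pushed up the ramp and sits flat in the bay behind the lip. The gripper has let go, the shallow crate is where it stood, and the job was handed in shortly after 9 s on the robot's clock; the hand-in call returned no verdict.

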